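# Pin the seedling carriage home

## Robot

A 7-joint arm with a two-finger parallel gripper is mounted at the origin on the work surface. World frame = base frame: x ahead of the robot, y to its left, z up, the work surface at z = 0. Lengths are in m, angles in rad, forces in N, time in s.
With the tool pointing down it reaches from about 0.425 to 0.925 m from the base axis. Payload 6.8 kg.
Tool frame: the origin (TCP) lies on the centre line of the jaws, within the pads' length; the fingertips stand manip.nose_length ahead of it and the grasp point (between the pads) is the TCP (manip.nose_length is the distance from the TCP to the fingertips, in m); y points along the fingers, z is the direction in which the jaws open and shut, and the axes are right-handed (so a half turn about y gives the same grasp; the last joint's range is limited). The gripper opens to 85 mm and grips with 20 to 120 N. Pads are 22 mm wide; open, the fingers measure 114 mm over their backs; the gripper's body (76 mm by 85 mm) begins 54 mm behind the grasp point. The pads swing forward as they close: fully open they stand 13 mm farther back than shut.
Start: joints at [1.119, 0.477, 0.022, 1.555, -0.011, 1.109, -0.083], TCP at [0.228, -0.636, 0.25] pointing down, gripper open.
Joint ranges: [-2.96, 2.96], [-0.34, 2.1], [-1.41, 1.46], [0.24, 2.44], [-1.37, 4.51], [0.17, 1.92], [-2.96, 2.96]. Speed limits (rad/s): [2.39, 2.39, 3.14, 3.14, 3.14, 3.14, 3.14].

## Interface

Orientations are given as a 3x3 rotation matrix whose columns are the frame's x, y, z axes.
In Python, from workcell import telemetry, eyes, finish_job, manip gives the robot as it stands. The module is installed in compiled form; this text tells all that it offers.
- The arm moves only by the shell command python3 -m creep 'ROWS'. ROWS is JSON, a list that holds one entry, the list of rows, each a list of 7 numbers: the turn, a rotation vector about the tool's x, y, z in degrees, then the shift along the tool's x, y, z in m, then the opening, from 0 (shut) to 1 (fully open). A call has 1 to 20 rows; each row is the pose to reach, as a shift and turn from the pose commanded when the call began, along the tool's axes at that moment; what a row does not reach only later rows make up. A row lasts 1/10 s, in which the tool goes at most 50 mm and 8.59 degrees, less where a joint would pass 70% of its speed; a pose out of reach is approached as far as the arm can. A call with a gripper value outside its range is refused whole. The fingers move at their own pace and stop on an object; the grip force is fixed at half the most. Time passes only in rows, so rows that repeat a pose let the fingers close. It gives the time, the measured TCP pose, the force and the opening at its end, in the units of the state.
- telemetry.get_obs(): the state, without advancing time (a new reading comes with each control period).
- eyes.snapshot(name): name is "side" or "top"; returns the picture (384x512x3 uint8, red, green, blue); there is no depth.
- eyes.camera_info(name): a dict with "fov_y" (degrees; the focal length in pixels is half the picture's height over the tangent of half this angle, whatever the lens; pixels are square), "cx", "cy" (the principal point, pixels), "rvec" (rotation vector, rad) and "tvec" (3), from world to camera coordinates, as OpenCV has them. Camera axes: x right, y down, z forward; pixel columns grow to the right and rows downward; lengths in m; the calibration is good to about 2 mm. A picture is of the moment at which its call begins. camera_info takes no time and is no camera call.
- finish_job(): hands the job in, once; it reports no verdict.
The state is a dict: "time_s": time; "joint_pos": joint angles; "qvel": joint speeds; "joint_efforts": joint torques, N m; "eef_pos": TCP position; "ee_rot": TCP orientation; "ft_force": force on the tool from outside, world axes, zero at the start; "moment": the same for the moment, N m; "opening": opening from 0.0 (shut) to 1.0 (fully open).
Only numpy, scipy, OpenCV 4.12 (cv2) and the standard library are available. Lean on these libraries where they do the work, as an engineer would, in place of code of your own. Each camera call takes 0.05 s, during which the arm holds its last target.

## Task

Gently push the seedling carriage along its rail until its rubber bumpers rest against the blue lock head. Then take the black-headed ball-lock pin from the rack with its red button squeezed in, push it fully home down through the lock head and carriage holes, and let go so that the button springs out and the pin is locked. Do not force anything, and leave the seedling and the other pins, the beaker and the jar as they stand.

Things in the scene. Friction and masses are not known exactly. Their poses are not given: they have to be found in the camera images.
- dock: Docking rail fixed to the bench: grey base, two aluminium runners along its x, the direction in which the carriage is pushed home. Origin on the bench (z = 0) under the nominal lock hole, z up. The carriage lies on ledges 36 mm above the bench, between side walls 46 mm high, 87 mm apart inside.
- lock_nominal (a point): NOMINAL mouth of the 14 mm vertical hole (1 mm chamfer) in the blue lock head: a rigid bridge, 34 mm along x, top 60 and underside 48 mm above the bench. It was clamped by hand in slots: it really stands up to 30 mm either way along the dock's x and 2.5 mm across from here. Not measured; x is found by pushing the carriage against it.
- carriage: Steel plate, 110 (x) by 80 by 10 mm, 0.48 to 0.78 kg, loose on the dock's ledges with 3.5 mm side play; smooth, slides at 1 to 3 N and stays where left. Origin at its underside, x to the lock head. Starts 60 to 135 mm short of home. Home: its two black bumpers (28 mm ahead of the origin) rest on the lock head's near face; then the two holes are in line along x, and up to 4 mm off across.
- carriage_hole (a point): Mouth (top, 46 mm above the bench) of the carriage's 14 mm round through-hole with 1 mm chamfer, 45 mm ahead of the carriage's origin. Under the lock head there is a 2 mm gap above it, and 28 mm of free space below the plate. The carriage is loose enough across for the pin's tapered nose to draw it into line.
- push_plate (a point): Point 70 mm above the bench in the middle of the robot-side face of the orange push plate (6 mm thick, 56 mm wide, from 46 to 90 mm above the bench), 93 mm behind the carriage hole. Push here along the dock's x.
- pin: Smooth ball-lock pin, 0.12 kg, upright in one of the rack holes. Origin on its axis at the underside of its steel shoulder (34 mm across, 5 mm thick), z up. Below it a 12 mm shank, 43 mm long, the last 9 mm tapering to 7 mm. Two balls, 30 mm below the origin, stand out to 18 mm across while the button is out and then do not pass the holes. Home: origin 60 mm above the bench, 24 mm above the carriage's.
- pin_grip (a point): Centre of the pin's black head at button height, 28 mm above the pin's origin. The head is 26 (x) by 24 mm (y), from 5 to 45 mm above the origin. The red button, 14 mm wide and 20 mm tall, stands 4 mm out of its -x side: pinching the head along the pin's x axis here holds the button in. The pin may be inserted at any angle about the vertical.
- pin_tip (a point): Nose of the pin, on its axis, 43 mm below the pin's origin.
- pin_button (a joint): Travel of the red button in m: 0 out (balls out, locked), about 0.004 flush with the head (balls in). Spring, 3 N at rest to 6 N flush. Once inserted it returns fully only if the balls are clear below the carriage plate.
- rack: White pin rack fixed to the bench, 60 (x) by 156 (y) by 50 mm high, origin at the centre of its underside; three 22 mm holes along its y at -50, 0 and 50 mm. The pins' shoulders rest on its top. The ball-lock pin's button faces the rack's -x side within 0.3 rad.
- plain_pin_a: Bystander: brass pin with a round yellow grip (20 mm diameter, top 27 mm above the rack) in another rack hole. Origin at the underside of its shoulder. Not to be used.
- plain_pin_b: Bystander: steel pin with a round blue grip, same size, in the third rack hole. Not to be used.
- seedling: Bystander riding on the carriage: glass jar 48 mm across, 28 mm high, with a seedling reaching 94 mm above the bench; origin at the jar's underside, 53 mm behind the carriage hole. It must ride along upright.
- beaker: Bystander: glass beaker, 70 mm across, 90 mm high, beyond the rack. Origin at its underside.
- jar: Bystander: clear jar with a blue cap, 64 mm across, 75 mm high, beyond the dock and rack. Origin at its underside.
Things that resemble listed ones, but are neither listed nor needed, are in the scene too. What is shaped like the pin but green or purple is not meant.

How it is judged:
By the outcome, as a careful person would: the job done as asked, in the order asked, and still so for the second after the job is handed in, with the robot touching nothing.
It also fails if it takes over 67 s, if anything falls off the work surface, if the arm or the gripper's body presses on something with over 40 N, if the wrist force passes 120 N, or if a joint passes its speed limit or range.

## Working session

There is one attempt and no reset: what is moved stays moved. The work goes in short steps, Python scripts to look and compute and a shell command to move; the robot and the scene stay as the last step left them, time stands still between calls to the robot, and variables do not carry over. Pictures are saved under pics/ and viewed, and the job is handed in when it is done.

```bash
mkdir -p pics; cat > h.py <<'E'
import numpy as np, cv2
from workcell import telemetry, eyes, finish_job, manip
def snap(n,f):
    im=eyes.snapshot(n); cv2.imwrite('pics/'+f,im[:,:,::-1]); return im
def cam(n):
    c=eyes.camera_info(n); f=192/np.tan(np.radians(c['fov_y'])/2)
    R=cv2.Rodrigues(np.array(c['rvec'],float))[0]; t=np.array(c['tvec'],float).ravel()
    return f,c['cx'],c['cy'],R,t
def ray(n,u,v):
    f,cx,cy,R,t=cam(n); d=R.T@np.array([(u-cx)/f,(v-cy)/f,1]); return -R.T@t,d
def onz(n,u,v,z):
    o,d=ray(n,u,v); return o+d*(z-o[2])/d[2]
def proj(n,p):
    f,cx,cy,R,t=cam(n); q=R@np.array(p,float)+t; return np.array([f*q[0]/q[2]+cx,f*q[1]/q[2]+cy])
def tri(a,b):
    (o1,d1),(o2,d2)=ray('top',*a),ray('side',*b)
    s=np.linalg.lstsq(np.c_[d1,-d2],o2-o1,rcond=None)[0]
    p,q=o1+s[0]*d1,o2+s[1]*d2; return (p+q)/2,np.linalg.norm(p-q)
E
python3 - <<'E'
from h import *
np.set_printoptions(precision=4,suppress=True)
for n in('top','side'):
    snap(n,n+'0.png'); print(eyes.camera_info(n)); print(ray(n,256,192))
o=telemetry.get_obs(); print(o); print(manip.nose_length)
E
```

```text
{'fov_y': 52.380698114476836, 'cx': 252.07817539503347, 'cy': 192.64061791911968, 'rvec': array([ 2.2017, -2.2071,  0.0327]), 'tvec': array([0.0644, 0.5769, 0.9797])}
(array([0.5456, 0.061 , 0.9977]), array([ 0.0334, -0.008 , -0.9995]))
{'fov_y': 50.20280781057572, 'cx': 250.91326390099832, 'cy': 186.61446622570395, 'rvec': array([ 1.038 , -2.522 ,  0.9467]), 'tvec': array([0.4453, 0.346 , 0.6677])}
(array([0.2011, 0.4431, 0.7259]), array([ 0.4362, -0.4748, -0.7646]))
{'time_s': 0.1, 'joint_pos': array([ 1.1189,  0.4777,  0.0223,  1.5564, -0.0115,  1.1093, -0.0831]), 'qvel': array([-0.0005, -0.0007,  0.0003, -0.0022,  0.0011, -0.0009,  0.0008]), 'joint_efforts': array([  0.0055, -59.7753,   1.6141, -28.1954,   0.0128,   0.005 ,
        -0.    ]), 'eef_pos': array([ 0.2274, -0.635 ,  0.2494]), 'ee_rot': array([[-0.9415, -0.0007,  0.3371],
       [-0.3371,  0.0016, -0.9415],
       [ 0.0001, -1.    , -0.0017]]), 'ft_force': array([-1.3427,  0.5661,  0.2514]), 'moment': array([-0.0236,  0.0271,  0.027 ]), 'opening': 1.0029530875849981}
0.019
```

View pics/top0.png

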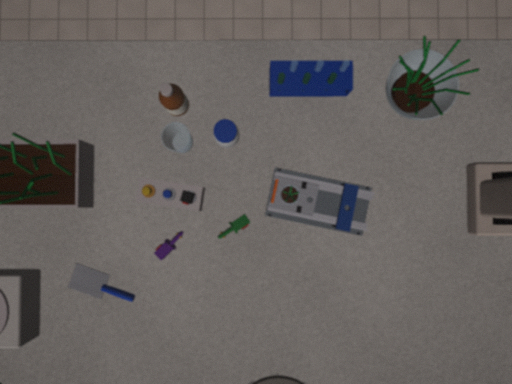

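View pics/side0.png

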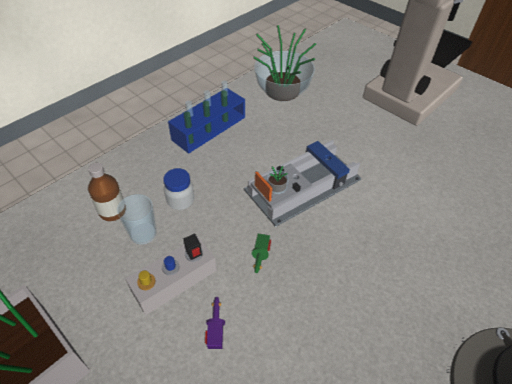

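Top view: rack around (170,193) with the black-headed pin at (188,197), dock around (318,200) with the orange plate at (274,190) and the lock head at (347,207). I'll enlarge these regions next.

```bash
python3 - <<'E'
from h import *
np.set_printoptions(precision=4,suppress=True)
t=cv2.imread('pics/top0.png'); s=cv2.imread('pics/side0.png')
a=cv2.resize(t[155:245,255:385],None,fx=6,fy=6,interpolation=cv2.INTER_CUBIC)
b=cv2.resize(t[170:225,125:225],None,fx=8,fy=8,interpolation=cv2.INTER_CUBIC)
c=cv2.resize(s[130:230,235:365],None,fx=6,fy=6,interpolation=cv2.INTER_CUBIC)
d=cv2.resize(s[220:310,120:220],None,fx=6,fy=6,interpolation=cv2.INTER_CUBIC)
for n,i in zip('abcd',(a,b,c,d)): cv2.imwrite(f'pics/z{n}.png',cv2.convertScaleAbs(i,alpha=1.5))
hsv=cv2.cvtColor(t,cv2.COLOR_BGR2HSV); hs2=cv2.cvtColor(s,cv2.COLOR_BGR2HSV)
def blobs(h,lo,hi,mn=8):
    m=cv2.inRange(h,lo,hi); n,l,st,ce=cv2.connectedComponentsWithStats(m)
    return [(st[i].tolist(),ce[i].round(1).tolist()) for i in range(1,n) if st[i][4]>=mn]
for nm,h in(('top',hsv),('side',hs2)):
    print(nm,'orange',blobs(h,(3,130,120),(15,255,255)))
    print(nm,'blue',blobs(h,(105,120,40),(125,255,255)))
    print(nm,'yellow',blobs(h,(16,120,80),(32,255,255)))
    print(nm,'black',blobs(h,(0,0,0),(180,255,38)))
    print(nm,'red',blobs(h,(0,150,60),(4,255,255),3), blobs(h,(172,150,60),(180,255,255),3))
for p in((0.6,0,0),(0.6,0.1,0),(0.7,0,0)): print(p,proj('top',p),proj('side',p))
E
```

```text
top orange [([272, 180, 6, 23, 41], [274.4, 190.7])]
top blue [([270, 61, 83, 35, 2519], [310.2, 78.6]), ([214, 120, 23, 22, 393], [224.7, 130.6]), ([336, 184, 22, 47, 584], [346.6, 207.2]), ([164, 190, 7, 8, 41], [167.0, 193.4]), ([101, 286, 32, 15, 188], [117.2, 293.0])]
top yellow [([142, 185, 12, 12, 100], [147.5, 190.7])]
top black [([393, 74, 14, 14, 87], [400.2, 82.8]), ([416, 74, 9, 11, 20], [420.4, 77.9]), ([420, 78, 10, 9, 29], [424.3, 82.1]), ([392, 83, 42, 29, 445], [411.5, 97.4]), ([2, 145, 9, 4, 18], [5.9, 146.4]), ([39, 145, 8, 4, 15], [43.3, 146.6]), ([14, 146, 35, 25, 212], [32.9, 157.5]), ([1, 149, 9, 4, 13], [4.9, 150.5]), ([52, 149, 14, 8, 34], [58.3, 152.5]), ([0, 154, 13, 9, 76], [5.5, 157.9]), ([0, 154, 74, 50, 1574], [29.8, 185.3]), ([53, 154, 20, 19, 53], [61.6, 164.7]), ([0, 163, 13, 7, 29], [5.9, 165.9]), ([11, 165, 9, 4, 12], [15.5, 167.0]), ([493, 172, 19, 9, 129], [501.9, 175.5]), ([69, 180, 5, 7, 15], [71.3, 183.8]), ([303, 183, 3, 5, 11], [303.8, 184.5]), ([182, 192, 12, 11, 95], [187.3, 196.7]), ([52, 200, 8, 3, 10], [55.9, 201.4]), ([298, 207, 2, 5, 
[... 413 characters left out ...]
ide black [([448, 3, 11, 18, 79], [452.9, 11.7]), ([432, 31, 40, 36, 779], [449.6, 48.2]), ([381, 60, 9, 17, 64], [384.6, 68.6]), ([416, 76, 14, 18, 144], [422.4, 84.7]), ([293, 186, 6, 5, 10], [295.0, 188.0]), ([185, 242, 7, 17, 26], [187.7, 250.2]), ([477, 342, 35, 42, 872], [497.9, 367.6]), ([0, 351, 12, 6, 22], [5.3, 353.2]), ([0, 363, 33, 7, 58], [15.6, 366.0])]
side red [([268, 241, 3, 10, 13], [268.8, 245.5]), ([192, 247, 8, 10, 57], [195.6, 251.5]), ([205, 331, 2, 12, 12], [205.5, 336.5])] [([206, 337, 1, 7, 7], [206.0, 340.0])]
(0.6, 0, 0) [276.7002 183.7122] [258.4492 197.4087]
(0.6, 0.1, 0) [237.6185 183.8101] [226.6399 222.5278]
(0.7, 0, 0) [276.529  144.7992] [228.3956 174.6126]
```

View pics/za.png

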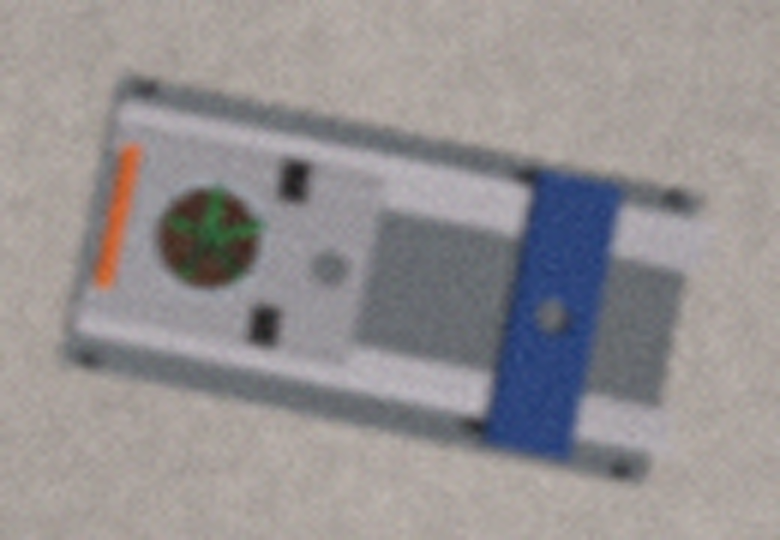

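View pics/zb.png

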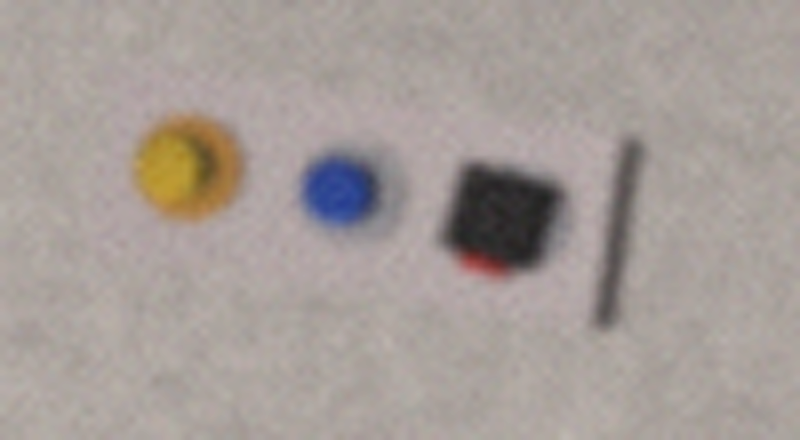

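View pics/zc.png

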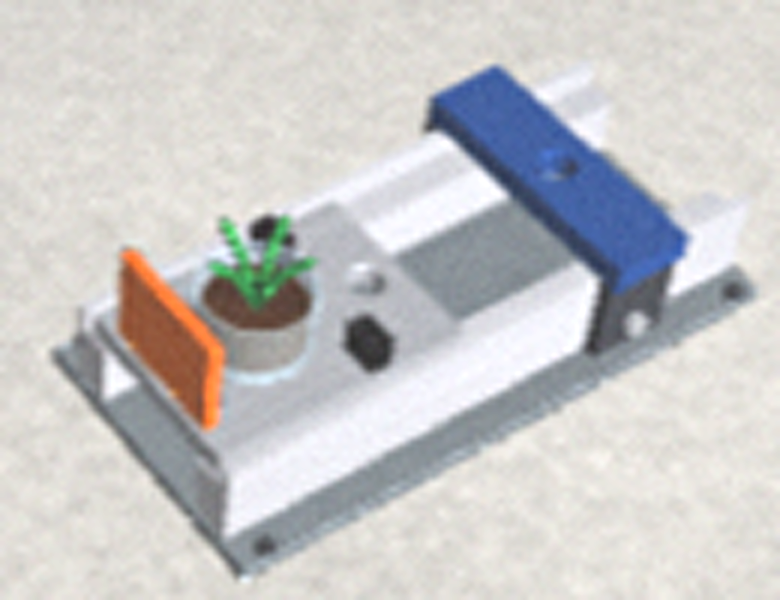

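View pics/zd.png

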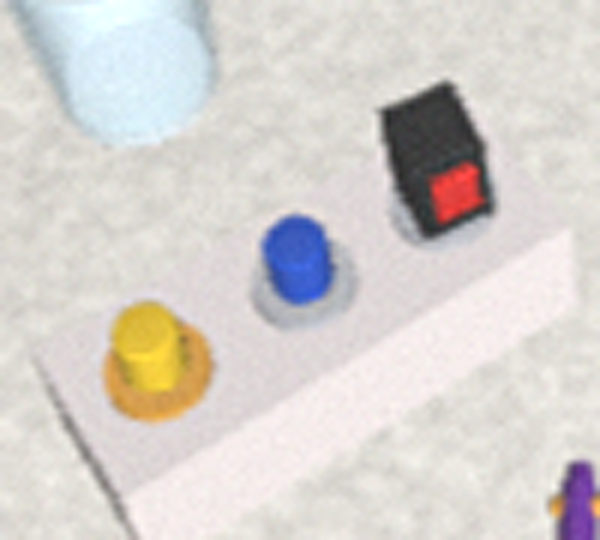

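```bash
cat >> h.py <<'E'
def ua(x,y): return ((x+.5)/6-.5+255,(y+.5)/6-.5+155)
def ub(x,y): return ((x+.5)/8-.5+125,(y+.5)/8-.5+170)
def uc(x,y): return ((x+.5)/6-.5+235,(y+.5)/6-.5+130)
def ud(x,y): return ((x+.5)/6-.5+120,(y+.5)/6-.5+220)
E
python3 - <<'E'
from h import *
np.set_printoptions(precision=4,suppress=True)
print('lockhole top',onz('top',*ua(551,316),.06),'side',onz('side',*uc(558,163),.06),tri(ua(551,316),uc(558,163)))
print('carhole',onz('top',*ua(330,268),.046),'side',onz('side',*uc(366,280),.046))
# lock head corners (top)
L=[onz('top',*ua(*p),.06) for p in((538,170),(622,185),(573,457),(487,443))]
print('lockcorners',np.array(L))
Ls=[onz('side',*uc(*p),.06) for p in((432,103),(495,66),(688,238),(620,280))]
print('side lockcorners',np.array(Ls))
base=[onz('top',*ua(*p),.0) for p in((122,75),(700,195),(645,478),(68,360))]
print('base?',np.array(base))
P=[onz('top',*ua(*p),.09) for p in((124,145),(142,147),(112,290),(94,286))]; print('plate top',np.array(P))
Ps=[onz('side',*uc(*p),.09) for p in((122,250),(213,353))]; print('plate side',np.array(Ps))
for n,ps in(('a_side',[(430,330)]),):pass
H=[onz('top',*ub(*p),.095) for p in((468,162),(563,185),(540,270),(445,242))]; print('head top',np.array(H),np.mean(H,0))
Hs=[onz('side',*ud(*p),.095) for p in((381,108),(452,82),(484,150),(413,177))]; print('head side',np.array(Hs),np.mean(Hs,0))
print('red',onz('top',*ub(484,266),.088),onz('side',*ud(457,192),.078))
print('yel top',onz('top',*ub(168,168),.077),'blue',onz('top',*ub(340,190),.077))
print('yel sh',onz('top',*ub(189,167),.053))
R=[onz('side',*ud(*p),.05) for p in((573,230),(125,498),(35,352))];print('rack side',np.array(R))
E
```

```text
lockhole top [ 0.5398 -0.1633  0.06  ] side [ 0.5383 -0.1633  0.06  ] (array([ 0.5393, -0.164 ,  0.0588]), np.float64(0.0011177987510344715))
carhole [ 0.5594 -0.0771  0.046 ] side [ 0.5583 -0.0754  0.046 ]
lockcorners [[ 0.5982 -0.1587  0.06  ]
 [ 0.5921 -0.1923  0.06  ]
 [ 0.4835 -0.1715  0.06  ]
 [ 0.4892 -0.1373  0.06  ]]
side lockcorners [[ 0.5937 -0.1547  0.06  ]
 [ 0.5895 -0.1891  0.06  ]
 [ 0.4797 -0.1662  0.06  ]
 [ 0.485  -0.1309  0.06  ]]
base? [[ 0.6427  0.0044  0.    ]
 [ 0.5908 -0.2416  0.    ]
 [ 0.4706 -0.2169 -0.    ]
 [ 0.5212  0.0279  0.    ]]
plate top [[0.6067 0.0088 0.09  ]
 [0.6059 0.0018 0.09  ]
 [0.5504 0.0137 0.09  ]
 [0.552  0.0207 0.09  ]]
plate side [[0.6055 0.0085 0.09  ]
 [0.5502 0.0209 0.09  ]]
head top [[0.5812 0.2226 0.095 ]
 [0.5745 0.1951 0.095 ]
 [0.5499 0.2017 0.095 ]
 [0.5581 0.2292 0.095 ]] [0.5659 0.2121 0.095 ]
head side [[0.5795 0.2246 0.095 ]
 [0.5715 0.2031 0.095 ]
 [0.5458 0.2123 0.095 ]
 [0.5536 0.2336 0.095 ]] [0.5626 0.2184 0.095 ]
red [0.5512 0.2191 0.088 ] [0.5495 0.2219 0.078 ]
yel top [0.5804 0.3144 0.077 ] blue [0.5738 0.2636 0.077 ]
yel sh [0.5816 0.3147 0.053 ]
rack side [[0.528  0.1956 0.05  ]
 [0.5538 0.3479 0.05  ]
 [0.612  0.3393 0.05  ]]
```

```bash
cat >> h.py <<'E'
from scipy.spatial.transform import Rotation as Ro
def goal(p,ang):
    """shift (tool axes) and turn (deg) from measured pose to TCP p, jaw axis at ang deg"""
    np.set_printoptions(precision=4,suppress=True)
    o=telemetry.get_obs(); R=np.array(o['ee_rot']); a=np.radians(ang)
    z=np.array([np.cos(a),np.sin(a),0]); y=np.array([0,0,-1.]); G=np.c_[np.cross(y,z),y,z]
    rv=Ro.from_matrix(R.T@G).as_rotvec(degrees=True)
    d=R.T@(np.array(p)-o['eef_pos'])
    print('turn',rv.round(2),'shift',d.round(4),'dist',np.linalg.norm(d).round(3),'t',o['time_s'],'q',np.round(o['joint_pos'],2))
E
python3 -c "
from h import *
goal((.589,.059,.25),-12.1)
t=cv2.imread('pics/top0.png');h=cv2.cvtColor(t,cv2.COLOR_BGR2HSV)
m=cv2.inRange(h,(0,0,0),(180,255,60))[188:206,178:198]
c=max(cv2.findContours(m,0,1)[0],key=cv2.contourArea);r=cv2.minAreaRect(c);b=cv2.boxPoints(r)+[178,188]
print(r);w=np.array([onz('top',*p,.095) for p in b]);print(w,w.mean(0));e=np.diff(w,axis=0);print(np.degrees(np.arctan2(e[:,1],e[:,0])))
"
```

```text
turn [  0.09 -58.2   -0.04] shift [-0.5744  0.0002 -0.5315] dist 0.783 t 0.1 q [ 1.12  0.48  0.02  1.56 -0.01  1.11 -0.08]
((9.299999237060547, 8.59999942779541), (11.70042610168457, 11.067971229553223), 18.434947967529297)
[[0.5577 0.2296 0.095 ]
 [0.5819 0.2216 0.095 ]
 [0.5733 0.1959 0.095 ]
 [0.549  0.2039 0.095 ]] [0.5655 0.2127 0.095 ]
[ -18.2777 -108.551   161.6715]
```

```bash
python3 -m creep '[[[0,-2,0,-0.015,0,-0.014,0],[0,-5,0,-0.045,0,-0.042,0],[0,-8,0,-0.075,0,-0.069,0],[0,-11,0,-0.105,0,-0.097,0],[0,-14,0,-0.135,0,-0.125,0],[0,-17,0,-0.165,0,-0.153,0],[0,-20,0,-0.196,0,-0.181,0],[0,-23,0,-0.227,0,-0.21,0],[0,-26,0,-0.258,0,-0.239,0],[0,-29,0,-0.289,0,-0.267,0],[0,-32,0,-0.32,0,-0.296,0],[0,-35,0,-0.351,0,-0.325,0],[0,-38,0,-0.382,0,-0.353,0],[0,-41,0,-0.413,0,-0.382,0],[0,-44,0,-0.444,0,-0.411,0],[0,-47,0,-0.475,0,-0.44,0],[0,-50,0,-0.506,0,-0.468,0],[0,-53,0,-0.537,0,-0.497,0],[0,-56,0,-0.562,0,-0.52,0],[0,-58.2,0,-0.574,0,-0.5315,0]]]'; python3 -c "
from h import *
goal((.589,.059,.09),-12.1)"
```

```text
time_s: 2.1
eef_pos: [0.5893, 0.062, 0.25]
ee_rot: [[-0.204, -0.0, 0.979], [-0.979, 0.002, -0.204], [-0.002, -1.0, -0.001]]
ft_force: [-0.1, -0.0, -0.2]
opening: -0.002
turn [ 0.03  0.33 -0.09] shift [0.0033 0.16   0.0004] dist 0.16 t 2.1 q [ 0.19  0.39 -0.52  1.73  0.21  1.08 -0.6 ]
```

```bash
python3 -m creep '[[[0,0.3,0,0,0.02,0,0],[0,0.3,0,0,0.05,0,0],[0,0.3,0,0,0.08,0,0],[0,0.3,0,0,0.11,0,0],[0,0.3,0,0,0.14,0,0],[0,0.3,0,0,0.16,0,0],[0,0.3,0,0,0.172,0,0],[0,0.3,0,0,0.172,0,0]]]'; python3 -c "
from h import *
goal((.5825,.0295,.078),-12.1)
for n in('top','side'): snap(n,n+'1.png')
print(telemetry.get_obs()['ft_force'])
t=cv2.imread('pics/top1.png')[155:245,225:355];s=cv2.imread('pics/side1.png')[130:230,215:345]
cv2.imwrite('pics/m1.png',np.vstack([cv2.resize(t,None,fx=3,fy=3,interpolation=2),cv2.resize(s,None,fx=3,fy=3,interpolation=2)]))"
```

```text
time_s: 2.9
eef_pos: [0.5876, 0.0573, 0.0767]
ee_rot: [[-0.215, -0.003, 0.977], [-0.977, -0.001, -0.215], [0.002, -1.0, -0.003]]
ft_force: [-0.6, -0.9, -1.1]
opening: -0.002
turn [ 0.17 -0.34  0.09] shift [ 0.0282 -0.0013  0.001 ] dist 0.028 t 2.9 q [ 0.13  0.59 -0.44  1.87  0.35  0.76 -0.72]
[ 0.0775 -0.1029  0.2077]
```

View pics/m1.png

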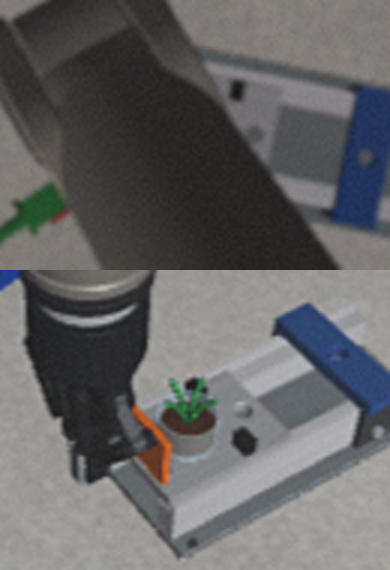

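```bash
python3 -m creep '[[[0,0,0,0.006,0,0.001,0],[0,0,0,0.013,0,0.001,0],[0,0,0,0.019,0,0.001,0],[0,0,0,0.023,0,0.001,0],[0,0,0,0.025,0,0.001,0],[0,0,0,0.027,0,0.001,0],[0,0,0,0.029,0,0.001,0],[0,0,0,0.031,0,0.001,0],[0,0,0,0.033,0,0.001,0],[0,0,0,0.035,0,0.001,0],[0,0,0,0.037,0,0.001,0],[0,0,0,0.039,0,0.001,0],[0,0,0,0.0415,0,0.001,0],[0,0,0,0.044,0,0.001,0],[0,0,0,0.047,0,0.001,0],[0,0,0,0.05,0,0.001,0],[0,0,0,0.053,0,0.001,0],[0,0,0,0.056,0,0.001,0],[0,0,0,0.059,0,0.001,0],[0,0,0,0.062,0,0.001,0]]]'; python3 -c "
from h import *
o=telemetry.get_obs();print(o['ft_force'],o['eef_pos'])
snap('side','side2.png')
s=cv2.imread('pics/side2.png')[120:230,215:365]
cv2.imwrite('pics/m2.png',cv2.resize(s,None,fx=4,fy=4,interpolation=2))"
```

```text
time_s: 5.0
eef_pos: [0.5764, -0.0027, 0.0783]
ee_rot: [[-0.215, -0.0, 0.977], [-0.977, 0.0, -0.215], [0.0, -1.0, -0.0]]
ft_force: [-0.7, 2.3, -1.0]
opening: 0.003
[-0.65426871  2.27006134 -0.96534647] [ 0.5763992  -0.00266285  0.07829875]
```

View pics/m2.png

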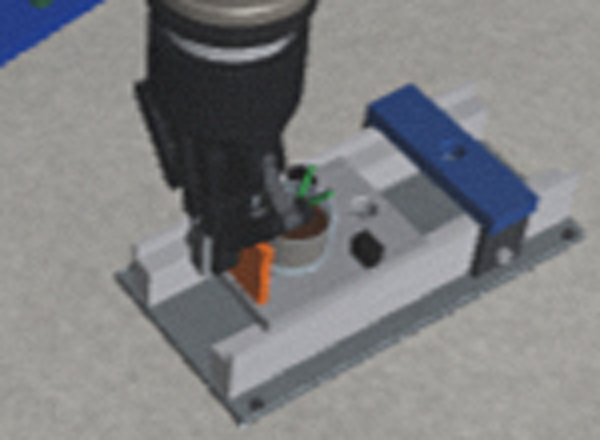

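```bash
python3 -c "
from h import *
o=telemetry.get_obs();R=o['ee_rot'];p=o['eef_pos']
for q in((0,0,0),(0,.019,0),(0,-.03,-.03),(0,-.04,-.045),(.011,-.03,-.04),(0,-.05,-.05)):
    print(q,(proj('side',p+R@np.array(q))-[215,120])*4)"
```

```text
(0, 0, 0) [214.36954967 237.01535251]
(0, 0.019, 0) [212.82312204 260.51477631]
(0, -0.03, -0.03) [250.61690065 234.6764015 ]
(0, -0.04, -0.045) [269.34642327 240.14697628]
(0.011, -0.03, -0.04) [279.77579953 238.38916107]
(0, -0.05, -0.05) [276.73116377 232.99131334]
```

```bash
python3 -m creep '[[[0,0,0,0.002,0,0,0],[0,0,0,0.005,0,0,0],[0,0,0,0.008,0,0,0],[0,0,0,0.011,0,0,0],[0,0,0,0.014,0,0,0],[0,0,0,0.017,0,0,0],[0,0,0,0.02,0,0,0],[0,0,0,0.023,0,0,0],[0,0,0,0.026,0,0,0],[0,0,0,0.029,0,0,0],[0,0,0,0.032,0,0,0],[0,0,0,0.035,0,0,0],[0,0,0,0.038,0,0,0],[0,0,0,0.04,0,0,0],[0,0,0,0.042,0,0,0],[0,0,0,0.044,0,0,0],[0,0,0,0.046,0,0,0],[0,0,0,0.048,0,0,0],[0,0,0,0.05,0,0,0],[0,0,0,0.051,0,0,0]]]'; python3 -c "
from h import *
o=telemetry.get_obs();print(o['ft_force'],o['eef_pos'])
snap('side','side3.png')
s=cv2.imread('pics/side3.png')[120:230,215:365]
cv2.imwrite('pics/m3.png',cv2.resize(s,None,fx=4,fy=4,interpolation=2))"
```

```text
time_s: 7.05
eef_pos: [0.5655, -0.0525, 0.0783]
ee_rot: [[-0.215, -0.0, 0.977], [-0.977, -0.0, -0.215], [0.0, -1.0, 0.0]]
ft_force: [0.7, 2.4, -0.2]
opening: -0.004
[ 0.72808364  2.39038132 -0.1619333 ] [ 0.56546546 -0.05252772  0.07831468]
```

View pics/m3.png

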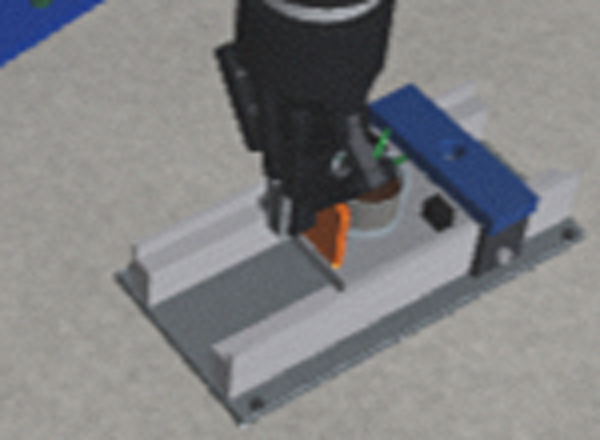

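```bash
python3 -m creep '[[[0,0,0,0.001,0,0,0],[0,0,0,0.002,0,0,0],[0,0,0,0.003,0,0,0],[0,0,0,0.004,0,0,0],[0,0,0,0.005,0,0,0],[0,0,0,0.006,0,0,0],[0,0,0,0.0065,0,0,0]]]';  python3 -m creep '[[[0,0,0,0.0005,0,0,0],[0,0,0,0.001,0,0,0],[0,0,0,0.0015,0,0,0]]]'
```

```text
time_s: 7.8
eef_pos: [0.5641, -0.0588, 0.0783]
ee_rot: [[-0.215, -0.0, 0.977], [-0.977, -0.0, -0.215], [0.0, -1.0, 0.0]]
ft_force: [0.4, 2.6, -0.2]
opening: 0.001
time_s: 8.1
eef_pos: [0.5638, -0.06, 0.0783]
ee_rot: [[-0.215, 0.0, 0.977], [-0.977, 0.0, -0.215], [-0.0, -1.0, 0.0]]
ft_force: [-0.4, 2.7, 0.1]
opening: 0.001
```

```bash
python3 -m creep '[[[0,0,0,0.0005,0,0,0],[0,0,0,0.001,0,0,0],[0,0,0,0.0015,0,0,0]]]';  python3 -m creep '[[[0,0,0,0.0005,0,0,0],[0,0,0,0.001,0,0,0]]]'
```

```text
time_s: 8.4
eef_pos: [0.5635, -0.0616, 0.0783]
ee_rot: [[-0.215, 0.0, 0.977], [-0.977, -0.0, -0.215], [0.0, -1.0, 0.0]]
ft_force: [-0.3, 1.1, 0.6]
opening: 0.002
time_s: 8.6
eef_pos: [0.5633, -0.0625, 0.0783]
ee_rot: [[-0.215, 0.0, 0.977], [-0.977, -0.0, -0.215], [0.0, -1.0, 0.0]]
ft_force: [1.1, 3.1, 1.7]
opening: 0.0
```

```bash
python3 -m creep '[[[0,0,0,0.0005,0,0,0],[0,0,0,0.001,0,0,0]]]';  python3 -m creep '[[[0,0,0,0.0005,0,0,0],[0,0,0,0.001,0,0,0]]]'; python3 -c "
from h import *
o=telemetry.get_obs();print(o['ft_force'],o['eef_pos'])
snap('side','side4.png')
s=cv2.imread('pics/side4.png')[130:210,265:365]
cv2.imwrite('pics/m4.png',cv2.resize(s,None,fx=6,fy=6,interpolation=2))"
```

```text
time_s: 8.8
eef_pos: [0.5631, -0.063, 0.0783]
ee_rot: [[-0.214, 0.0, 0.977], [-0.977, 0.001, -0.214], [-0.001, -1.0, 0.0]]
ft_force: [-0.0, 3.8, 0.9]
opening: 0.0
time_s: 9.0
eef_pos: [0.5628, -0.0631, 0.0783]
ee_rot: [[-0.214, 0.0, 0.977], [-0.977, 0.001, -0.214], [-0.001, -1.0, -0.0]]
ft_force: [0.2, 6.5, 0.4]
opening: -0.002
[0.18788227 6.51804627 0.41312945] [ 0.56282333 -0.06311643  0.07832062]
```

View pics/m4.png

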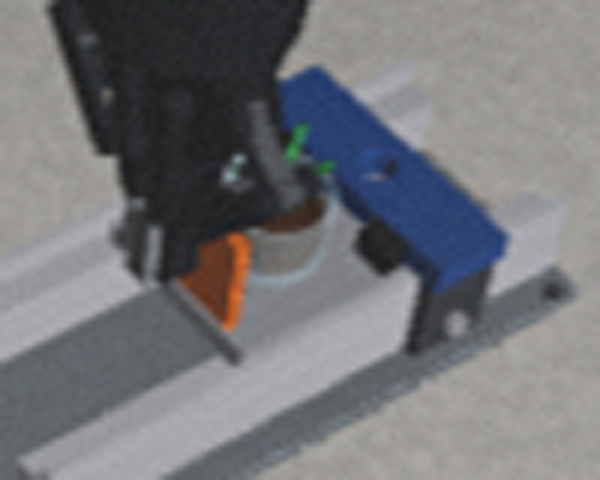

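```bash
python3 -m creep '[[[0,0,0,-0.001,0,0,0],[0,0,0,-0.002,0,0,0],[0,0,0,-0.004,0,0,0],[0,0,0,-0.008,0,0,0],[0,0,0,-0.015,0,0,0],[0,0,0,-0.025,0,0,0],[0,0,0,-0.037,-0.015,0,0],[0,0,0,-0.055,-0.04,0,0.2],[0,0,0,-0.08,-0.065,0,0.4],[0,0,0,-0.11,-0.085,0,0.6],[0,0.5,0,-0.14,-0.095,0,0.8],[0,1,0,-0.17,-0.1,0,1],[0,2,0,-0.2,-0.1,0,1],[0,3,0,-0.225,-0.1,0,1],[0,4,0,-0.245,-0.1,0,1],[0,4.6,0,-0.255,-0.1,0,1]]]'; python3 -c "
from h import *
goal((.5655,.2127,.18),-17)
for n in('top','side'): snap(n,n+'5.png')"
```

```text
time_s: 10.65
eef_pos: [0.6173, 0.1886, 0.1796]
ee_rot: [[-0.289, 0.001, 0.957], [-0.957, 0.002, -0.289], [-0.002, -1.0, 0.0]]
ft_force: [1.2, -0.3, 0.0]
opening: 0.997
turn [-0.02  0.18 -0.13] shift [-0.0081 -0.0004 -0.0566] dist 0.057 t 10.65 q [-0.04  0.54 -0.49  1.67  0.29  1.   -0.92]
```

View pics/top5.png

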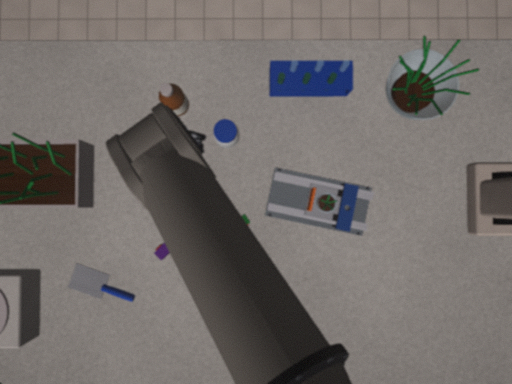

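View pics/side5.png

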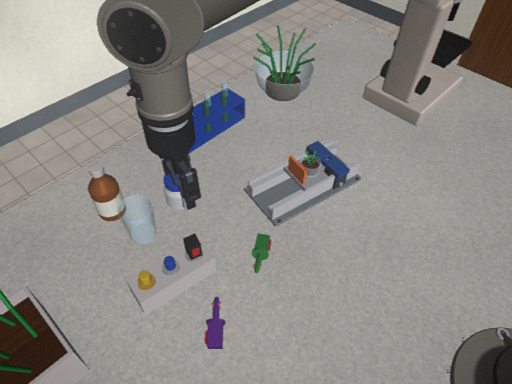

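Carriage moved home (plate at (311,199), jar at (326,203) upright, bumpers at the lock head). Now refining the pin position and checking the carriage home distance.

```bash
python3 -c "
from h import *
goal((.565,.2145,.18),-17)
print(tri((187.3,196.6),ud(432,130)))
print(tri(ub(168,168),ud(149,322)),tri(ub(340,190),ud(296,236)))
t=cv2.imread('pics/top5.png');s=cv2.imread('pics/side5.png')
cv2.imwrite('pics/z5.png',np.vstack([cv2.convertScaleAbs(cv2.resize(t[160:240,260:380],None,fx=5,fy=5,interpolation=2),alpha=1.5)[:300],cv2.resize(s[130:190,270:390],None,fx=5,fy=5,interpolation=2)]))"
```

```text
turn [-0.01  0.17 -0.08] shift [-0.0109 -0.0009 -0.058 ] dist 0.059 t 10.75 q [-0.04  0.54 -0.48  1.67  0.29  1.   -0.92]
(array([0.5664, 0.215 , 0.0865]), np.float64(0.002218756769577867))
(array([0.5803, 0.3144, 0.0768]), np.float64(0.0002462148908145514)) (array([0.5742, 0.2647, 0.0737]), np.float64(0.0008790567537206053))
```

View pics/z5.png

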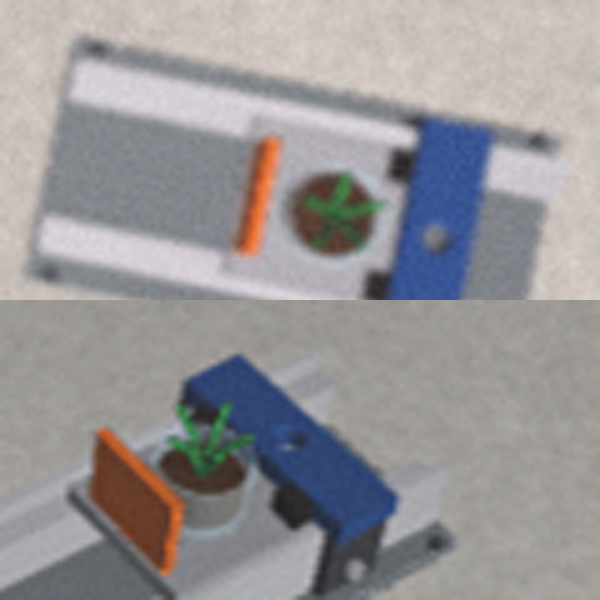

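```bash
python3 -m creep '[[[0,0,0,-0.003,0,-0.01,1],[0,0,0,-0.007,0,-0.03,1],[0,0,0,-0.01,0,-0.05,1],[0,0,0,-0.01,0,-0.057,1],[0,0,0,-0.01,0,-0.057,1]]]'; python3 -c "
from h import *
goal((.566,.214,.078),-17)
for n in('side',): snap(n,n+'6.png')
s=cv2.imread('pics/side6.png')[150:310,100:260]
cv2.imwrite('pics/m6.png',cv2.resize(s,None,fx=3.5,fy=3.5,interpolation=2))"
```

```text
time_s: 11.25
eef_pos: [0.5651, 0.2104, 0.1786]
ee_rot: [[-0.292, -0.0, 0.956], [-0.956, -0.001, -0.292], [0.001, -1.0, 0.0]]
ft_force: [-0.1, 0.2, 0.0]
opening: 1.0
turn [-0.01  0.03  0.04] shift [-0.0038  0.1006 -0.0002] dist 0.101 t 11.25 q [-0.08  0.48 -0.5   1.77  0.28  0.96 -0.99]
```

View pics/m6.png

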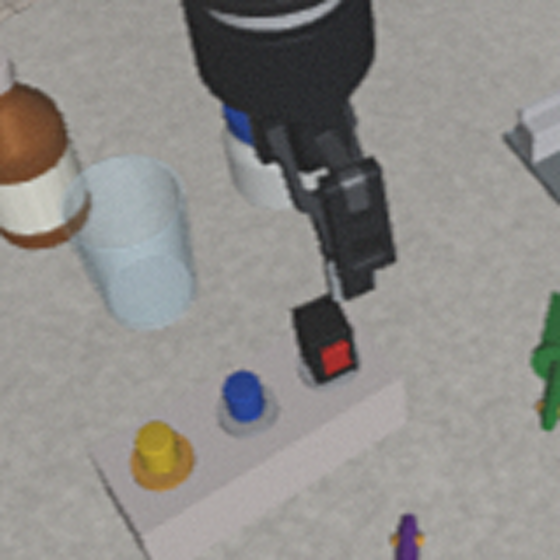

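```bash
python3 -m creep '[[[0,0,0,-0.004,0.015,0,1],[0,0,0,-0.004,0.035,0,1],[0,0,0,-0.004,0.055,0,1],[0,0,0,-0.004,0.072,0,1],[0,0,0,-0.004,0.086,0,1],[0,0,0,-0.004,0.095,0,1],[0,0,0,-0.004,0.1,0,1],[0,0,0,-0.004,0.1,0,1],[0,0,0,-0.004,0.1,0,1]]]'; python3 -c "
from h import *
goal((.566,.214,.078),-17)
for n in('side',): snap(n,n+'7.png')
s=cv2.imread('pics/side7.png')[150:310,100:260]
cv2.imwrite('pics/m7.png',cv2.resize(s,None,fx=3.5,fy=3.5,interpolation=2))"
```

```text
time_s: 12.2
eef_pos: [0.5676, 0.2149, 0.0789]
ee_rot: [[-0.292, 0.001, 0.956], [-0.956, 0.0, -0.292], [-0.001, -1.0, 0.001]]
ft_force: [-0.5, 0.2, 0.2]
opening: 0.996
turn [-0.05 -0.   -0.04] shift [ 0.0014  0.0009 -0.0013] dist 0.002 t 12.2 q [-0.13  0.61 -0.45  1.83  0.37  0.78 -1.07]
```

View pics/m7.png

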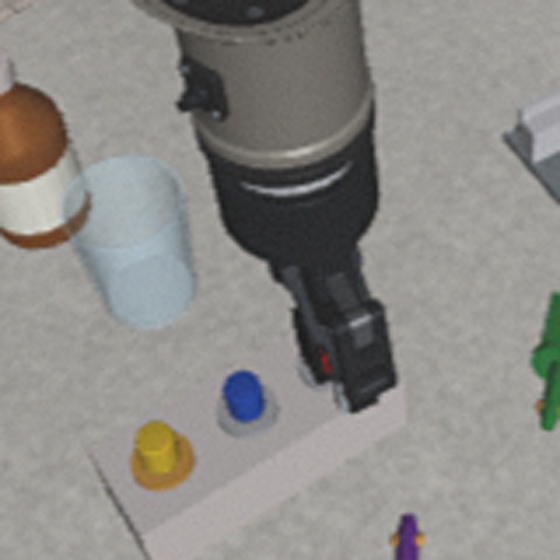

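```bash
python3 -m creep '[[[0,0,0,0,0,0,0.6],[0,0,0,0,0,0,0.4],[0,0,0,0,0,0,0.2],[0,0,0,0,0,0,0],[0,0,0,0,0,0,0],[0,0,0,0,0,0,0],[0,0,0,0,0,0,0],[0,0,0,0,0,0,0],[0,0,0,0,0,0,0],[0,0,0,0,0,0,0]]]'; python3 -c "
from h import *
goal((.566,.214,.078),-17)
for n in('side',): snap(n,n+'8.png')
s=cv2.imread('pics/side8.png')[190:310,120:260]
cv2.imwrite('pics/m8.png',cv2.resize(s,None,fx=4.5,fy=4.5,interpolation=2))"
```

```text
time_s: 13.25
eef_pos: [0.5673, 0.2148, 0.0785]
ee_rot: [[-0.292, 0.0, 0.956], [-0.956, 0.0, -0.292], [-0.0, -1.0, 0.0]]
ft_force: [-1.7, 0.3, 5.1]
opening: 0.301
turn [-0.01  0.   -0.01] shift [ 0.0012  0.0005 -0.001 ] dist 0.002 t 13.25 q [-0.13  0.61 -0.45  1.83  0.37  0.78 -1.07]
```

View pics/m8.png

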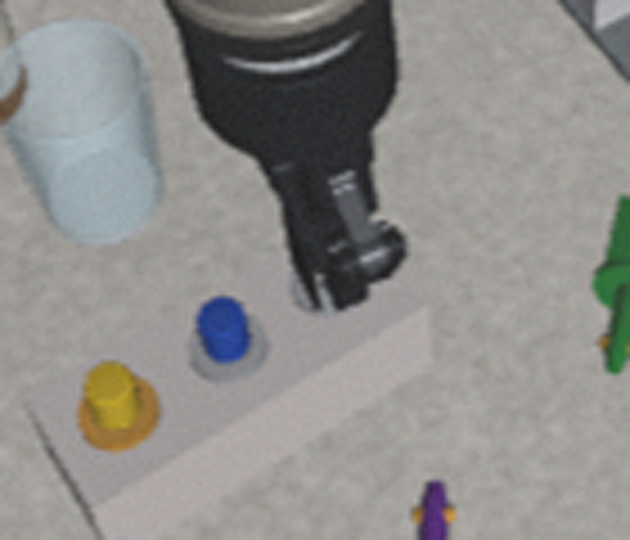

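```bash
python3 -m creep '[[[0,0,0,0,-0.002,0,0],[0,0,0,0,-0.006,0,0],[0,0,0,0,-0.014,0,0],[0,0,0,0,-0.026,0,0],[0,0,0,0,-0.042,0,0],[0,0,0,0,-0.06,0,0],[0,0,0,0,-0.08,0,0],[0,0,0,0,-0.1,0,0],[0,0,0,0,-0.115,0,0],[0,0,0,0,-0.122,0,0],[0,0,0,0,-0.122,0,0]]]'; python3 -c "
from h import *
goal((.5393,-.1638,.2),-17)
for n in('side',): snap(n,n+'9.png')
s=cv2.imread('pics/side9.png')[170:310,120:260]
cv2.imwrite('pics/m9.png',cv2.resize(s,None,fx=4,fy=4,interpolation=2))"
```

```text
time_s: 14.4
eef_pos: [0.5677, 0.2149, 0.2016]
ee_rot: [[-0.293, 0.002, 0.956], [-0.956, 0.001, -0.293], [-0.001, -1.0, 0.002]]
ft_force: [0.5, -0.2, -1.2]
opening: 0.297
turn [-0.1  -0.01 -0.07] shift [0.3704 0.0013 0.0836] dist 0.38 t 14.4 q [-0.08  0.46 -0.51  1.75  0.27  1.   -0.99]
```

View pics/m9.png

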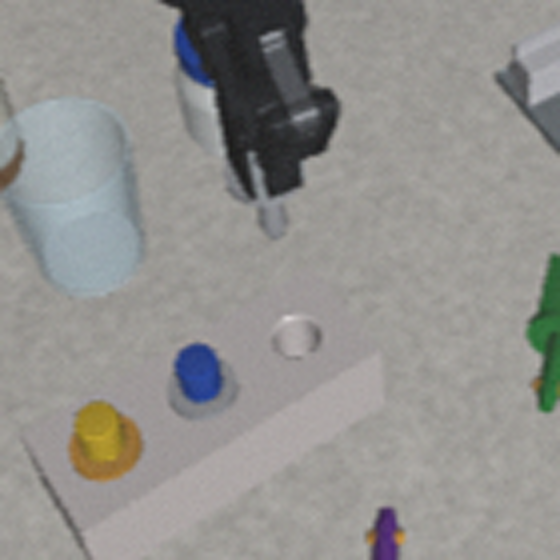

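```bash
python3 -c "
from h import *
o=telemetry.get_obs();p=o['eef_pos'];R=o['ee_rot']
for n in('tip',): print(proj('side',p+R@[0,.0715,0]), proj('side',p+R@[0,.0285,0]))
print('hole',onz('side',(298+.5)/4-.5+120,(338+.5)/4-.5+170,.05))
s=cv2.imread('pics/side9.png')[205:240,170:210]
cv2.imwrite('pics/m9b.png',cv2.resize(s,None,fx=14,fy=14,interpolation=2))"
```

```text
[189.75912986 227.58119682] [187.19843926 212.86030228]
hole [0.56242522 0.21816208 0.05      ]
```

View pics/m9b.png

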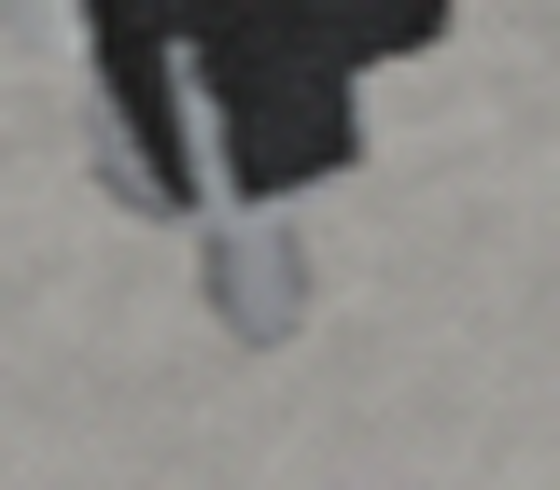

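```bash
python3 -m creep '[[[0,0,0,0.008,0,0.002,0],[0,0,0,0.025,0,0.006,0],[0,0,0,0.05,0,0.011,0],[0,0,0,0.078,0,0.018,0],[0,0,0,0.108,0,0.024,0],[0,0,0,0.138,0,0.031,0],[0,0,0,0.168,0,0.038,0],[0,0,0,0.198,0,0.045,0],[0,0,0,0.228,0,0.051,0],[0,0,0,0.258,0,0.058,0],[0,0,0,0.288,0,0.065,0],[0,0,0,0.316,0,0.071,0],[0,0,0,0.34,0,0.077,0],[0,0,0,0.358,0,0.081,0],[0,0,0,0.367,0,0.083,0],[0,0,0,0.37,0,0.0836,0],[0,0,0,0.37,0,0.0836,0]]]'; python3 -c "
from h import *
goal((.5393,-.1638,.152),-17)"
```

```text
time_s: 16.15
eef_pos: [0.5385, -0.1636, 0.2]
ee_rot: [[-0.293, -0.001, 0.956], [-0.956, 0.0, -0.293], [-0.0, -1.0, -0.001]]
ft_force: [0.1, 0.2, -1.3]
opening: 0.301
turn [ 0.04 -0.02 -0.01] shift [-0.      0.048   0.0008] dist 0.048 t 16.15 q [ 0.52  0.38 -0.42  1.85  0.19  0.94 -0.28]
```

```bash
python3 -m creep '[[[0,0,0,0,0.01,0.0005,0],[0,0,0,0,0.025,0.0005,0],[0,0,0,0,0.04,0.0005,0],[0,0,0,0,0.05,0.0005,0],[0,0,0,0,0.052,0.0005,0],[0,0,0,0,0.052,0.0005,0]]]'; python3 -c "
from h import *
goal((.5393,-.1638,.152),-17)
for n in('side','top'): snap(n,n+'10.png')
o=telemetry.get_obs();p=o['eef_pos'];R=o['ee_rot']
print(proj('side',p+R@[0,.0715,0]))
s=cv2.imread('pics/side10.png')[125:185,285:365]
cv2.imwrite('pics/m10.png',cv2.convertScaleAbs(cv2.resize(s,None,fx=10,fy=10,interpolation=2),alpha=1.3))"
```

```text
time_s: 16.75
eef_pos: [0.5392, -0.1635, 0.1476]
ee_rot: [[-0.292, -0.001, 0.956], [-0.956, 0.0, -0.292], [-0.0, -1.0, -0.001]]
ft_force: [0.5, 0.5, -1.0]
opening: 0.296
turn [ 0.07  0.01 -0.01] shift [ 0.0003 -0.0044  0.0002] dist 0.004 t 16.75 q [ 0.5   0.45 -0.4   1.9   0.23  0.84 -0.32]
[328.3197 150.9667]
```

View pics/m10.png

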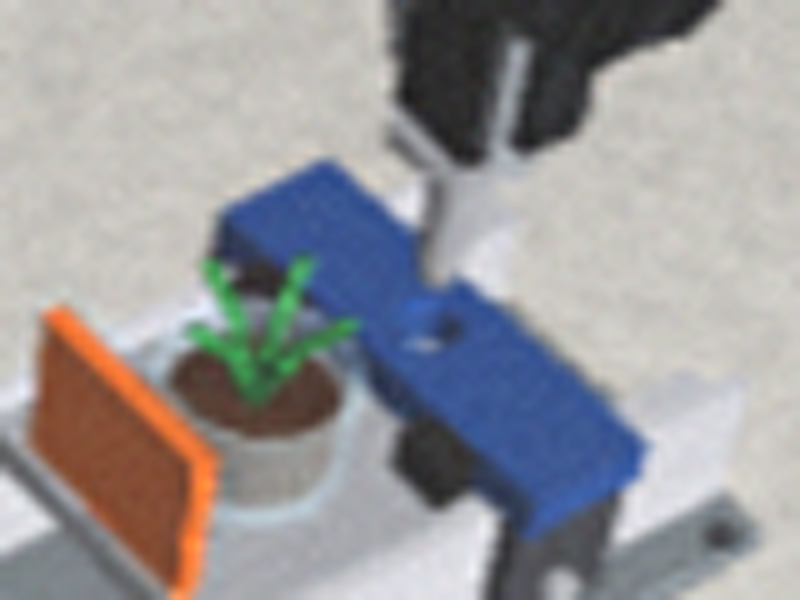

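View pics/top10.png

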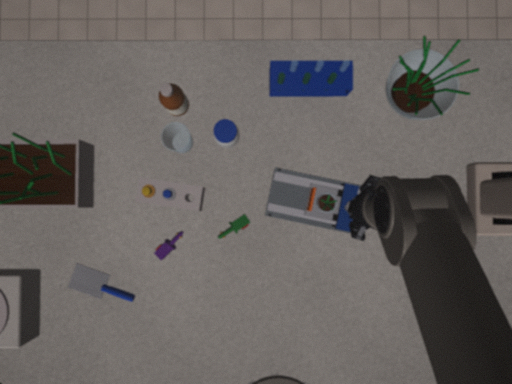

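```bash
python3 -c "
from h import *
o=telemetry.get_obs();p=o['eef_pos'];R=o['ee_rot']
a=proj('side',p+R@[0,.0715,0]);b=proj('side',[p[0],p[1],.06]);print(a,b,a-b)
x0,y0=320,138
for q in((0,.0715,0),(0,.0285,0)): print('crop',(proj('side',p+R@np.array(q))-[x0,y0]+.5)*22)
s=cv2.imread('pics/side10.png')[y0:y0+27,x0:x0+24]
cv2.imwrite('pics/m11.png',cv2.convertScaleAbs(cv2.resize(s,None,fx=22,fy=22,interpolation=2),alpha=1.2))"
```

```text
[328.31973206 150.96668319] [327.18426872 156.33517093] [ 1.13546334 -5.36848774]
crop [194.03410522 296.26703025]
crop [261.03050123 -14.33277705]
```

View pics/m11.png

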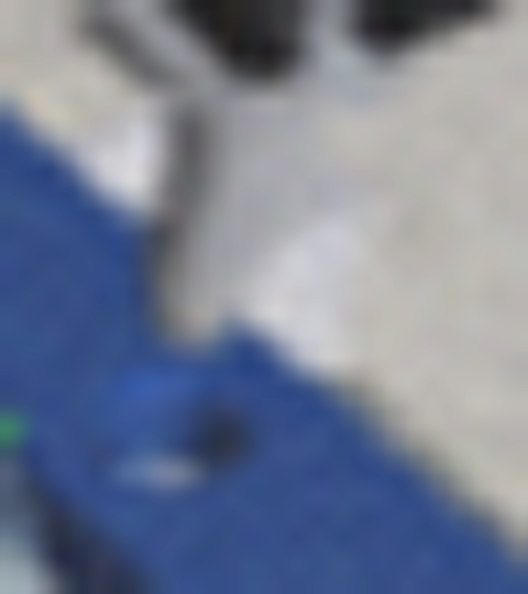

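```bash
python3 -m creep '[[[0,0,0,0.0015,0.003,0,0],[0,0,0,0.0015,0.007,0,0],[0,0,0,0.0015,0.01,0,0],[0,0,0,0.0015,0.012,0,0],[0,0,0,0.0015,0.012,0,0]]]'; python3 -c "
from h import *
goal((.5393,-.1638,.152),-17)
for n in('side',): snap(n,n+'12.png')
o=telemetry.get_obs();p=o['eef_pos'];R=o['ee_rot']
print(o['ft_force'])
a=proj('side',p+R@[0,.0715,0]);b=proj('side',[p[0],p[1],.06]);print(a,b,a-b)
x0,y0=320,138
s=cv2.imread('pics/side12.png')[y0:y0+27,x0:x0+24]
cv2.imwrite('pics/m12.png',cv2.convertScaleAbs(cv2.resize(s,None,fx=22,fy=22,interpolation=2),alpha=1.2))"
```

```text
time_s: 17.35
eef_pos: [0.5387, -0.1651, 0.1359]
ee_rot: [[-0.292, -0.001, 0.956], [-0.956, 0.0, -0.292], [0.0, -1.0, -0.001]]
ft_force: [0.1, -0.1, -1.1]
opening: 0.3
turn [ 0.04 -0.    0.  ] shift [-0.0014 -0.0161  0.0002] dist 0.016 t 17.35 q [ 0.5   0.46 -0.4   1.9   0.24  0.82 -0.32]
[-0.2442  0.4149 -1.3061]
[328.2043 154.7899] [327.8879 156.2245] [ 0.3164 -1.4346]
```

View pics/m12.png

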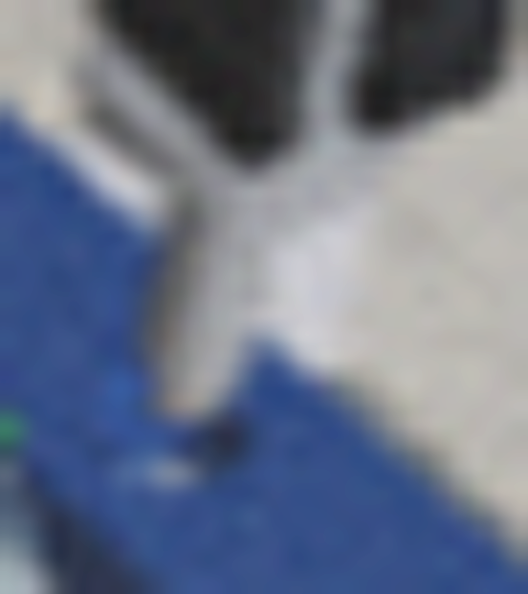

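```bash
python3 -m creep '[[[0,0,0,0,0.0015,0,0],[0,0,0,0,0.003,0,0],[0,0,0,0,0.0045,0,0],[0,0,0,0,0.006,0,0],[0,0,0,0,0.0075,0,0]]]'; python3 -m creep '[[[0,0,0,0,0.0015,0,0],[0,0,0,0,0.003,0,0],[0,0,0,0,0.0045,0,0]]]'
```

```text
time_s: 17.9
eef_pos: [0.539, -0.1652, 0.1287]
ee_rot: [[-0.292, -0.0, 0.956], [-0.956, -0.0, -0.292], [0.0, -1.0, -0.0]]
ft_force: [-0.5, -0.8, -1.9]
opening: 0.301
time_s: 18.2
eef_pos: [0.539, -0.1652, 0.1242]
ee_rot: [[-0.292, 0.0, 0.956], [-0.956, -0.0, -0.292], [0.0, -1.0, 0.0]]
ft_force: [0.2, 0.1, -1.2]
opening: 0.294
```

```bash
python3 -m creep '[[[0,0,0,0,0.0015,0,0],[0,0,0,0,0.003,0,0],[0,0,0,0,0.0045,0,0]]]'; python3 -m creep '[[[0,0,0,0,0.0015,0,0],[0,0,0,0,0.003,0,0]]]'; python3 -m creep '[[[0,0,0,0,0.0015,0,0],[0,0,0,0,0.003,0,0]]]'
```

```text
time_s: 18.5
eef_pos: [0.539, -0.1652, 0.1197]
ee_rot: [[-0.292, 0.0, 0.956], [-0.956, -0.0, -0.292], [0.0, -1.0, 0.0]]
ft_force: [-0.9, 0.0, -1.2]
opening: 0.295
time_s: 18.7
eef_pos: [0.539, -0.1652, 0.1167]
ee_rot: [[-0.292, 0.0, 0.956], [-0.956, -0.0, -0.292], [0.0, -1.0, 0.0]]
ft_force: [0.3, 0.3, -0.5]
opening: 0.298
time_s: 18.9
eef_pos: [0.539, -0.1652, 0.1137]
ee_rot: [[-0.293, -0.0, 0.956], [-0.956, 0.0, -0.293], [-0.0, -1.0, -0.0]]
ft_force: [0.5, 1.1, -0.6]
opening: 0.299
```

```bash
python3 -m creep '[[[0,0,0,0,0.001,0,0],[0,0,0,0,0.002,0,0],[0,0,0,0,0.003,0,0]]]'; python3 -m creep '[[[0,0,0,0,0.001,0,0],[0,0,0,0,0.002,0,0],[0,0,0,0,0.003,0,0]]]'
```

```text
time_s: 19.2
eef_pos: [0.539, -0.1652, 0.1108]
ee_rot: [[-0.292, 0.0, 0.956], [-0.956, -0.0, -0.292], [0.0, -1.0, 0.0]]
ft_force: [0.2, 0.5, -0.2]
opening: 0.29
time_s: 19.5
eef_pos: [0.539, -0.1652, 0.1078]
ee_rot: [[-0.292, 0.0, 0.956], [-0.956, -0.0, -0.292], [0.0, -1.0, 0.0]]
ft_force: [0.4, -0.7, -0.7]
opening: 0.296
```

```bash
python3 -m creep '[[[0,0,0,0,0.001,0,0],[0,0,0,0,0.0025,0,0],[0,0,0,0,0.004,0,0],[0,0,0,0,0.0055,0,0]]]'; python3 -m creep '[[[0,0,0,0,0.001,0,0],[0,0,0,0,0.0025,0,0],[0,0,0,0,0.004,0,0],[0,0,0,0,0.0055,0,0]]]';  python3 -m creep '[[[0,0,0,0,0.001,0,0],[0,0,0,0,0.002,0,0],[0,0,0,0,0.003,0,0]]]'
```

```text
time_s: 19.9
eef_pos: [0.539, -0.1652, 0.1022]
ee_rot: [[-0.292, -0.0, 0.956], [-0.956, -0.0, -0.292], [0.0, -1.0, -0.0]]
ft_force: [-0.0, -0.2, -0.9]
opening: 0.298
time_s: 20.3
eef_pos: [0.539, -0.1652, 0.0967]
ee_rot: [[-0.292, 0.0, 0.956], [-0.956, -0.0, -0.292], [0.0, -1.0, 0.0]]
ft_force: [-0.0, -0.3, -1.2]
opening: 0.297
time_s: 20.6
eef_pos: [0.539, -0.1652, 0.0938]
ee_rot: [[-0.292, 0.0, 0.956], [-0.956, -0.0, -0.292], [0.0, -1.0, 0.0]]
ft_force: [0.5, 0.4, -0.5]
opening: 0.298
```

```bash
python3 -m creep '[[[0,0,0,0,0.001,0,0],[0,0,0,0,0.002,0,0],[0,0,0,0,0.0025,0,0]]]'; python3 -m creep '[[[0,0,0,0,0.0005,0,0],[0,0,0,0,0.001,0,0]]]';  python3 -m creep '[[[0,0,0,0,0.0005,0,0],[0,0,0,0,0.001,0,0]]]'
```

```text
time_s: 20.9
eef_pos: [0.5389, -0.1652, 0.0912]
ee_rot: [[-0.292, -0.0, 0.956], [-0.956, 0.0, -0.292], [-0.0, -1.0, -0.0]]
ft_force: [-0.2, -0.4, -1.3]
opening: 0.3
time_s: 21.1
eef_pos: [0.539, -0.1652, 0.0903]
ee_rot: [[-0.292, 0.0, 0.956], [-0.956, -0.0, -0.292], [-0.0, -1.0, 0.0]]
ft_force: [-0.1, -0.2, -1.2]
opening: 0.298
time_s: 21.3
eef_pos: [0.539, -0.1652, 0.0893]
ee_rot: [[-0.292, 0.0, 0.956], [-0.956, -0.0, -0.292], [0.0, -1.0, 0.0]]
ft_force: [-0.1, 0.2, -2.0]
opening: 0.294
```

```bash
python3 -m creep '[[[0,0,0,0,0.0005,0,0],[0,0,0,0,0.001,0,0]]]'; python3 -m creep '[[[0,0,0,0,0.0005,0,0],[0,0,0,0,0.001,0,0]]]'
```

```text
time_s: 21.5
eef_pos: [0.5391, -0.1652, 0.0885]
ee_rot: [[-0.292, 0.0, 0.956], [-0.956, -0.0, -0.292], [0.0, -1.0, 0.0]]
ft_force: [-0.8, 0.3, 4.4]
opening: 0.294
time_s: 21.7
eef_pos: [0.5396, -0.1653, 0.0884]
ee_rot: [[-0.293, 0.001, 0.956], [-0.956, -0.001, -0.293], [0.0, -1.0, 0.001]]
ft_force: [-3.0, 2.0, 12.2]
opening: 0.297
```

```bash
python3 -c "
from h import *
for n in('side',): snap(n,n+'13.png')
print(telemetry.get_obs()['ft_force'])
s=cv2.imread('pics/side13.png')[125:185,285:365]
cv2.imwrite('pics/m13.png',cv2.convertScaleAbs(cv2.resize(s,None,fx=9,fy=9,interpolation=2),alpha=1.3))"
```

```text
[-1.640531    0.85786033  7.75444541]
```

View pics/m13.png

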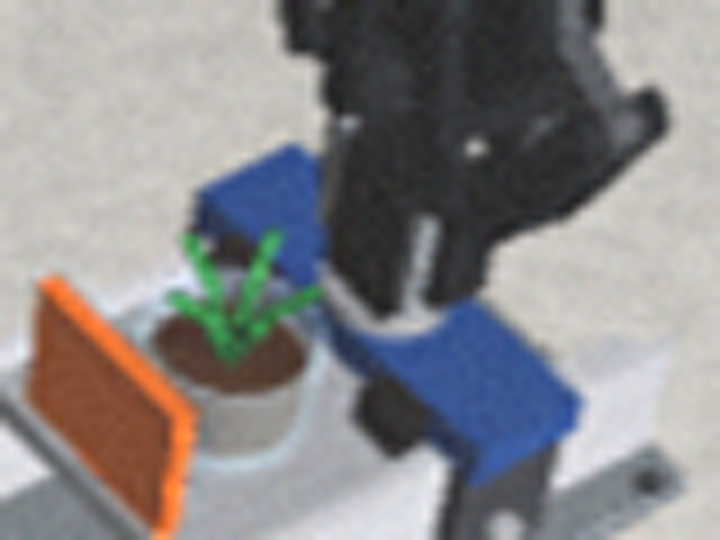

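```bash
python3 -m creep '[[[0,0,0,0,0,0,0.4],[0,0,0,0,0,0,0.5],[0,0,0,0,0,0,0.7],[0,0,0,0,0,0,1],[0,0,0,0,0,0,1],[0,0,0,0,0,0,1],[0,0,0,0,0,0,1],[0,0,0,0,0,0,1],[0,0,0,0,0,0,1]]]'; python3 -c "
from h import *
for n in('side',): snap(n,n+'14.png')
print(telemetry.get_obs()['ft_force'])
s=cv2.imread('pics/side14.png')[115:185,275:365]
cv2.imwrite('pics/m14.png',cv2.convertScaleAbs(cv2.resize(s,None,fx=8,fy=8,interpolation=2),alpha=1.3))"
```

```text
time_s: 22.65
eef_pos: [0.539, -0.1652, 0.0873]
ee_rot: [[-0.292, 0.0, 0.956], [-0.956, -0.0, -0.292], [-0.0, -1.0, 0.0]]
ft_force: [0.4, 1.0, -0.2]
opening: 1.004
[-0.0148918   0.21982508  0.28230324]
```

View pics/m14.png

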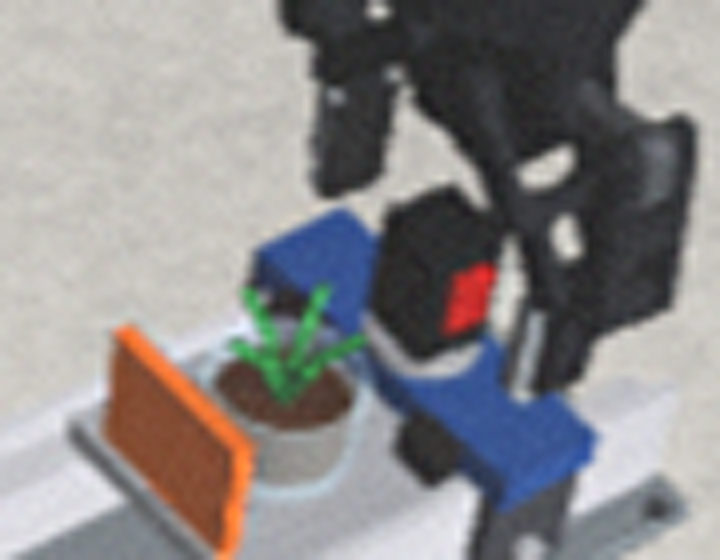

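Released; the pin's shoulder sits on the head and the red button stands out. Retreating straight up.

```bash
python3 -m creep '[[[0,0,0,0,-0.005,0,1],[0,0,0,0,-0.015,0,1],[0,0,0,0,-0.03,0,1],[0,0,0,0,-0.05,0,1],[0,0,0,0,-0.075,0,1],[0,0,0,0,-0.1,0,1],[0,0,0,0,-0.13,0,1],[0,0,0,0.01,-0.15,0,1],[0,0,0,0.04,-0.16,0,1],[0,0,0,0.08,-0.16,0,1],[0,0,0,0.11,-0.16,0,1],[0,0,0,0.13,-0.16,0,1],[0,0,0,0.14,-0.16,0,1]]]'; python3 -c "
from h import *
for n in('side','top'): snap(n,n+'15.png')
o=telemetry.get_obs();print(o['ft_force'],o['eef_pos'])
S=cv2.imread('pics/side15.png');T=cv2.imread('pics/top15.png')
cv2.imwrite('pics/m15.png',np.vstack([cv2.resize(S[120:220,240:365],None,fx=5,fy=5,interpolation=2)[:400],cv2.resize(T[:,130:385][165:235],None,fx=2.45,fy=2.45)[:, :625]]))"
```

```text
time_s: 24.0
eef_pos: [0.4971, -0.3014, 0.2486]
ee_rot: [[-0.295, 0.001, 0.955], [-0.955, -0.001, -0.295], [0.001, -1.0, 0.001]]
ft_force: [0.8, 0.1, 0.1]
opening: 1.004
[ 0.41684787  0.68496338 -0.94247692] [ 0.49762846 -0.30023284  0.24815211]
```

```bash
ls -la pics/*15*; python3 -c "
from h import *
S=cv2.imread('pics/side15.png');T=cv2.imread('pics/top15.png')
a=cv2.resize(S[130:210,240:365],(625,400));b=cv2.resize(T[165:205+35,255:380],(625,200+175))[:200]
cv2.imwrite('pics/m15.png',cv2.convertScaleAbs(np.vstack([a,b]),alpha=1.3))"
```

```text
-rw-r--r-- 1 agent agent 342345 Dec  7 15:43 pics/m15.png
-rw-r--r-- 1 agent agent 314596 Dec  7 15:43 pics/side15.png
-rw-r--r-- 1 agent agent 300265 Dec  7 15:43 pics/top15.png
```

View pics/m15.png

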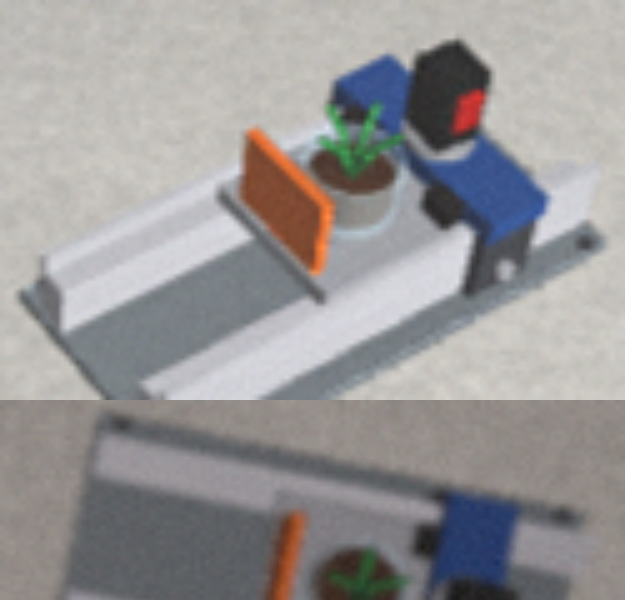

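View pics/side15.png

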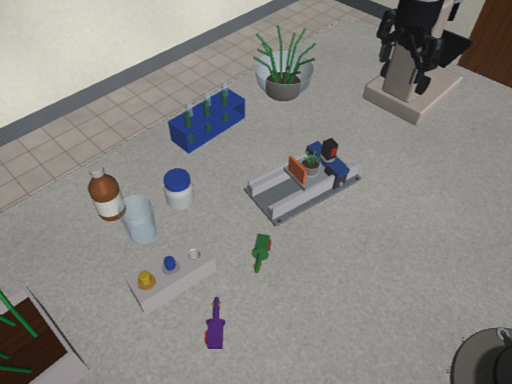

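```bash
python3 -c "
from h import *
finish_job()"
```

```text
the job is handed in; nothing more can be done
```

The carriage is home against the blue lock head, and the black-headed pin is fully in and released. I handed the job in at about 24 s on the robot's clock.

- **Carriage:** I pushed it at its plate with closed fingers. It slid at about 2 to 3 N and stopped against the lock head at 6.5 N. The pictures showed both bumpers at the head and the seedling upright.
- **Pin:** I took it from the rack with the button squeezed in; the jaws closed to about 26 mm, the width of the head. It went down through both holes with next to no resistance. The shoulder then met the head at the expected height, within 0.1 mm, with a peak force of about 12 N.
- **Last checks:** After opening and backing off, the pictures showed the shoulder on the lock head and the red button standing out. The plain pins, beaker and jar looked unmoved, and the arm was clear.
- **Disagreements:** The two cameras differed by 1 to 6 mm, most at the rack. The pin also sat about 1.5 mm off centre in the jaws, which I corrected from the picture above the hole. I judged the button's travel and the balls locking only by eye and by the seating height.

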